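Load the mixing tube and hold up its carrier

ROBOT

A 6-joint arm with a two-finger parallel gripper is mounted at the origin on the work surface. World frame = base frame: x ahead of the robot, y to its left, z up, the work surface at z = 0. Lengths are in m, angles in rad, forces in N, time in s.
With the tool pointing down it reaches from about 0.425 to 0.95 m from the base axis. Payload 3.5 kg.
Tool frame: the origin (TCP) lies on the centre line of the jaws, within the pads' length; the fingertips stand 17 mm ahead of it and the grasp point (between the pads) lies 2 mm behind it; z points along the fingers, y is the line along which they close (so a half turn about z gives the same grasp; the last joint's range is limited). The gripper opens to 85 mm and grips with 20 to 120 N. Pads are 22 mm wide; open, the fingers measure 114 mm over their backs; the gripper's body (76 mm by 85 mm) begins 54 mm behind the grasp point. The pads swing forward as they close: fully open they stand 13 mm farther back than shut.
Start: joints at [-1.361, 0.286, 1.577, -0, 1.279, -0.15], TCP at [0.238, -0.632, 0.248] pointing down, gripper open.
Joint ranges: [-2.77, 2.77], [-0.9, 2.22], [0.21, 2.48], [-1.53, 4.67], [0.24, 2.81], [-2.84, 2.84]. Speed limits (rad/s): [2.79, 2.79, 3.14, 3.14, 3.14, 3.14].

INTERFACE

Orientations are given as a unit quaternion [x, y, z, w].
In Python, from plant import ctrl gives the robot as it stands. The module is installed in compiled form; this text tells all that it offers.
- The arm moves only by the tool drive_tool, never from a script. Its argument "moves" is a list of rows, each a list of 3 entries, a list of its own where there are three numbers: the turn, a rotation vector about the tool's x, y, z in rad, then the shift along the tool's x, y, z in m, then the finger opening in m, from 0 to 0.0854. A call has 1 to 5 rows; each row shifts and turns the commanded pose from where the row before left it, along the tool's axes as they then stand; what a row does not reach is not made up. A row lasts 1/8 s, in which the tool goes at most 62.5 mm and 10.7 degrees, less where a joint would pass 70% of its speed; a pose out of reach is approached as far as the arm can. A call with a gripper value outside its range is refused whole. The fingers move at their own pace and stop on an object; "grip_force" is the grip in N (left out, the last holds). Time passes only in rows, so rows that do not move let the fingers close. It gives the time, the measured TCP pose, the force, the opening and the grip force at its end, in the units of the state.
- ctrl.get_state(): the state, without advancing time (a new reading comes with each control period).
- ctrl.read_camera(name): name is "scene" or "side" or "wrist"; returns a dict with "image" (420x560x3 uint8, red, green, blue), "fx", "fy", "cx", "cy" (pixels), "R" (3x3) and "t" (3): a world point X has camera coordinates R X + t. Camera axes: x right, y down, z forward; pixel columns grow to the right and rows downward; lengths in m; the calibration is good to about 2 mm. A picture is of the moment at which its call begins. There is no depth.
- ctrl.sign_off(): hands the job in; it is judged then, once.
The state is a dict: "time": time; "qpos": joint angles; "dq": joint speeds; "joint_efforts": joint torques, N m; "eef_pos": TCP position; "tcp_rot": TCP orientation; "contact_force": force on the tool from outside, world axes, zero at the start; "wrist_torque": the same for the moment, N m; "opening": opening from 0.0 (shut) to 1.0 (fully open); "finger_force": force on a finger pad.
Only numpy, scipy, OpenCV 4.12 (cv2) and the standard library are available. Lean on these libraries where they do the work, as an engineer would, in place of code of your own. Each camera call takes 0.05 s, during which the arm holds its last target. There are 200 camera calls.

TASK

Pick up the scoop by its upright grip, tip its four steel balls into the wide funnel of the carrier, keeping it tipped over the funnel until all four have dropped into the tube, and stand the scoop back upright on the bench. Then lift the carrier by its middle handle until it is at least 5 cm clear of its plate and finish while holding it there, level and still, without putting it down or letting go. Keep the carrier upright throughout and leave the other things on the bench where they are.

Things in the scene. Friction and masses are not known exactly. Their poses are not given: they have to be found in the camera images.
- carrier: the carrier, one rigid part, about 0.5 kg: a white base 190 x 76 x 8 mm with a mixing tube under a wide steel funnel at its +x end, a capped clear cartridge (45 mm diameter, top 96 mm above the underside) at its -x end, and a black upright handle in the middle. Origin: centre of the underside; x along the base toward the funnel, z up. Balanced about its handle to within 15 mm. It stands loose on the plate between two ribs
- carrier_grip (a point): centre of the carrier's handle block, 136 mm above the carrier's underside; axes as the carrier. The block is 22 mm (along the carrier's x) by 34 mm (y) by 46 mm tall; below it is only a 12 x 24 mm stem
- funnel_mouth (a point): centre of the funnel's round mouth, at its rim, 58 mm along +x from the handle and 96 mm above the carrier's underside; mouth 100 mm outside, 92 mm inside diameter, sloping 45 degrees to a 34 mm bore (4 mm wall). Axes as the carrier
- tube_inside (a point): point on the axis of the tube under the funnel, 18 mm above the tube's inner floor (which lies 10 mm above the carrier's underside); balls that have dropped through come to rest within 25 mm of it
- plate: aluminium fixture plate under the carrier, fixed to the bench, 230 x 100 mm, top 20 mm above the bench; two ribs along its long sides stand 6 mm higher, 92 mm apart inside. Origin: centre of the underside, x along its length
- scoop: the scoop, a loose aluminium trough with a black upright grip at its closed rear, about 0.14 kg. Origin: on the underside (trough and base 48 mm wide, 118 mm long overall, from 58 mm behind to 60 mm ahead of the origin); x points from the grip to the open lip, z up. The trough's floor rises 0.24 rad (14 degrees) toward the lip, so tipping the lip down by some 30 to 45 degrees empties it; side walls to 40 mm above the underside
- scoop_grip (a point): grip point on the scoop's upright grip, 44 mm behind the scoop's origin and 62 mm above its underside; axes as the scoop. The grip is 28 mm (along the scoop's x) by 20 mm (y) and its top is 86 mm above the underside
- scoop_lip (a point): middle of the scoop's open pouring lip at its floor, 103 mm ahead of scoop_grip and 33 mm below it; the mouth is 42 mm wide
- ball0_center (a point): centre of steel ball 0 of 4, 14 mm diameter, 11 g; starts lying in the scoop
- ball1_center (a point): centre of steel ball 1 of 4, 14 mm diameter, 11 g; starts lying in the scoop
- ball2_center (a point): centre of steel ball 2 of 4, 14 mm diameter, 11 g; starts lying in the scoop
- ball3_center (a point): centre of steel ball 3 of 4, 14 mm diameter, 11 g; starts lying in the scoop
- squeeze_bottle: bystander: white squeeze bottle with black cap, 44 mm diameter, 120 mm tall; origin at its underside; leave it alone
- tape_roll: bystander: flat roll of paper tape, 84 mm diameter, 22 mm high; origin at its underside; leave it alone
- screwdriver: bystander: screwdriver lying on the bench; leave it alone
- grease_jar: bystander: grey jar, 54 mm diameter, 60 mm tall; origin at its underside; leave it alone
- nozzle_tray: bystander: grey divided tray 120 x 100 x 35 mm; origin at its underside; leave it alone
- wrench: bystander: wrench lying on the bench; leave it alone
- solvent_can: bystander: bare metal can, 66 mm diameter, 110 mm tall; origin at its underside; leave it alone

How it is judged:
On the way, in this order (a step that is already met when the one before it is completed fails the run):
1. all four balls are in the tube while the scoop is held tipped over the funnel (distance between each of ball0_center, ball1_center, ball2_center, ball3_center and tube_inside below 0.027 m and angle between scoop's own z axis and vertical above 0.2 rad and horizontal distance between scoop_lip and funnel_mouth below 0.08 m and contact force between scoop and the fingers above 0.5 N), for 0.1 s.
2. the scoop stands upright on the bench, released, with the balls in the tube (distance between each of ball0_center, ball1_center, ball2_center, ball3_center and tube_inside below 0.027 m and angle between scoop's own z axis and vertical below 0.1 rad and height (world z) of scoop below 0.006 m and linear speed of scoop below 0.03 m/s and contact force between scoop and the fingers below 0.1 N), for 0.2 s.
At the end, for the whole second after the job is handed in: The carrier is held by the fingers at least 48 mm above the plate's top, within 0.1 rad of level, slower than 0.03 m/s and 0.15 rad/s, carried by nothing else; all four balls are in its tube (centres within 27 mm of tube_inside); the scoop stands released and upright (within 0.1 rad) on the bench (all of step 2 and z of carrier in the frame of plate above 0.068 m and angle between carrier's own z axis and vertical below 0.1 rad and linear speed of carrier below 0.03 m/s and angular speed of carrier below 0.15 rad/s and contact force between carrier and the fingers above 1 N and contact force between carrier and plate below 0.05 N and contact force between carrier and scoop below 0.05 N and contact force between carrier and table below 0.05 N); the arm keeps its last pose, push and grip.
It fails at once if the carrier is tipped by more than 0.35 rad (angle between carrier's own z axis and vertical above 0.35 rad).
It fails at once if a bystander is moved by more than 30 mm (distance of any of squeeze_bottle, tape_roll, screwdriver, grease_jar, nozzle_tray, wrench, solvent_can from where it was at the start of the episode above 0.03 m).
It also fails if it takes over 61 s, if anything falls off the work surface, if the arm or the gripper's body presses on something with over 40 N, if the wrist force passes 120 N, or if a joint passes its speed limit or range.

## Working session

There is one attempt and no reset: what is moved stays moved. The work goes in short steps, Python scripts to look and compute and a tool call to move; the robot and the scene stay as the last step left them, time stands still between calls to the robot, and variables do not carry over. Pictures are saved under pics/ and viewed, at most 10 in all, crops included, and the job is handed in when it is done.

Besides the shell and the picture viewer there is one more tool, called after "Emit:" by a JSON object that holds its "api" and its "payload". drive_tool: Moves the arm, as the interface text tells. Its arguments: {"type":"object","properties":{"moves":{"type":"array","items":{"type":"array"}},"grip_force":{"type":"number"}},"required":["moves"]}

```bash
mkdir -p pics; cat > h.py <<'E'
import numpy as np, cv2
from plant import ctrl
from scipy.spatial.transform import Rotation as R
def snap(n,f):
    c=ctrl.read_camera(n); cv2.imwrite('pics/'+f,c['image'][:,:,::-1]); np.savez('pics/'+f+'.npz',**c); return c
def ray(c,u,v,z):
    d=np.array([(u-c['cx'])/c['fx'],(v-c['cy'])/c['fy'],1]); Rm=np.array(c['R']);o=-Rm.T@np.array(c['t']); d=Rm.T@d
    return o+d*(z-o[2])/d[2]
def proj(c,X):
    p=np.array(c['R'])@np.array(X)+c['t']; return np.array([c['fx']*p[0]/p[2]+c['cx'],c['fy']*p[1]/p[2]+c['cy']])
E
python3 - <<'E'
from h import *
a=snap('scene','s0.png');b=snap('side','d0.png')
s=ctrl.get_state();print(s)
for c in(a,b):print(-np.array(c['R']).T@c['t'],np.array(c['R'])[2])
E
```

```text
{'time': 0.1, 'qpos': array([-1.36102205e+00,  2.87141548e-01,  1.57804043e+00, -1.20482862e-05,
        1.27860788e+00, -1.49969821e-01]), 'dq': array([-3.98291956e-05, -2.68693074e-03, -3.44228237e-03, -7.58469798e-04,
       -1.74677007e-04, -2.18553553e-03]), 'joint_efforts': array([ 3.91939811e-04, -4.07302737e+01, -2.93698329e+01, -1.47316846e-04,
        3.43968291e-03,  3.50071012e-06]), 'eef_pos': array([ 0.23754903, -0.63121732,  0.24703715]), 'tcp_rot': array([ 9.83865687e-01,  1.78905291e-01, -3.86100459e-05, -1.09793746e-03]), 'contact_force': array([ 0.52438086, -0.43059114,  0.64289098]), 'wrist_torque': array([-0.00601866,  0.00381266, -0.00869174]), 'finger_force': 0.0, 'opening': 1.0011391978955102}
[1.13063768 0.05611993 1.07830882] [-0.49639103 -0.0532032  -0.86646718]
[-0.12347834 -0.92464141  1.28939041] [ 0.40354476  0.57731374 -0.7098313 ]
```

View pics/s0.png

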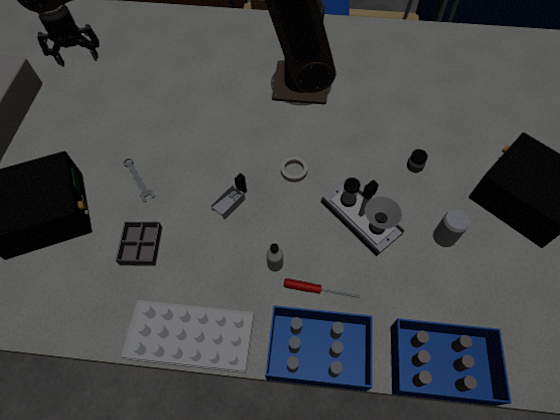

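View pics/d0.png

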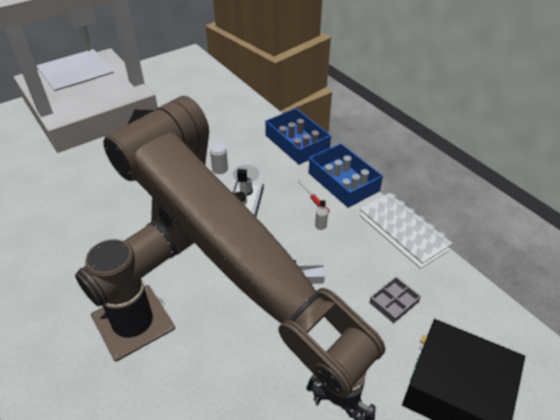

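The scene view shows the scoop at about (230,198), with its grip at (241,182) and its lip toward (218,212). The carrier is at about (365,213): handle at (371,187), funnel at (383,212), cartridge at (350,190). I'll enlarge that region.

```bash
python3 - <<'E'
import cv2
i=cv2.imread('pics/s0.png')[150:270,200:420]
cv2.imwrite('pics/s0c.png',cv2.convertScaleAbs(cv2.resize(i,(792,432),interpolation=cv2.INTER_CUBIC),alpha=1.6))
E
```

```text
(no output)
```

View pics/s0c.png

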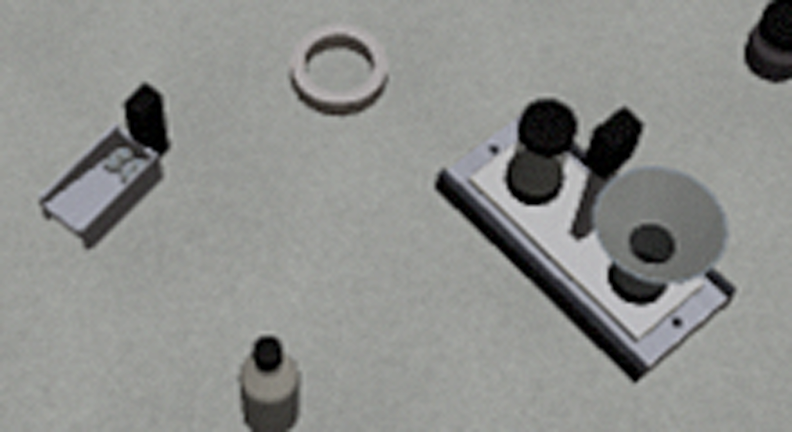

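The crop shows the scoop grip at crop (147,115), the lip between (42,205) and (88,240), the funnel rim centred at (660,224), the cap centre at (547,125) and the handle block at (614,142).

```bash
python3 - <<'E'
from h import *
c=np.load('pics/s0.png.npz')
f=lambda x,y,z:ray(c,200+x/3.6,150+y/3.6,z)
for n,x,y,z in[('griptop',148,98,.086),('gripmid',147,118,.062),('lipL',42,205,.03),('lipR',88,240,.03),('funnel',660,224,.116),('cap',547,124,.116),('handle',614,142,.156),('bottle',267,352,.12),('botbase',272,425,0),('tape',339,75,.015),('can',(455-200)*3.6,(218-150)*3.6,.11),('jar',(418-200)*3.6,(155-150)*3.6,.06),('plA',440,185,.02),('plB',638,375,.02),('plC',735,290,.02)]:
    print(n,f(x,y,z).round(4))
E
```

```text
griptop [ 0.4842 -0.1337  0.086 ]
gripmid [ 0.4878 -0.1361  0.062 ]
lipL [ 0.5587 -0.2132  0.03  ]
lipR [ 0.5864 -0.1708  0.03  ]
funnel [0.5742 0.2624 0.116 ]
cap [0.4955 0.1781 0.116 ]
handle [0.5324 0.2217 0.156 ]
bottle [ 0.7076 -0.0119  0.12  ]
botbase [ 0.7145 -0.0097  0.    ]
tape [0.3974 0.0122 0.015 ]
can [0.5686 0.4511 0.11  ]
jar [0.3315 0.3817 0.06  ]
plA [0.5008 0.1045 0.02  ]
plB [0.6529 0.2644 0.02  ]
plC [0.5723 0.3407 0.02  ]
```

Emit:
{"api": "drive_tool", "payload": {"moves": [[[0, 0, 0], [0.041, -0.038, 0.005], 0.085], [[0, 0, 0], [0.041, -0.038, 0.005], 0.085], [[0, 0, 0], [0.041, -0.038, 0.005], 0.085], [[0, 0, 0], [0.041, -0.038, 0.005], 0.085], [[0, 0, 0], [0.041, -0.038, 0.005], 0.085]]}}

```text
time: 0.72
eef_pos: [0.363, -0.3798, 0.2227]
tcp_rot: [0.984, 0.179, -0.0, -0.0]
contact_force: [1.2, -0.7, -0.0]
opening: 1.0
finger_force: 0.0
```

Emit:
{"api": "drive_tool", "payload": {"moves": [[[0, 0, 0], [0.041, -0.038, 0.005], 0.085], [[0, 0, 0], [0.041, -0.038, 0.005], 0.085], [[0, 0, 0], [0.041, -0.038, 0.005], 0.085], [[0, 0, 0], [0.041, -0.038, 0.005], 0.085], [[0, 0, 0], [0.038, -0.036, 0.003], 0.085]]}}

```text
time: 1.35
eef_pos: [0.4857, -0.1327, 0.1997]
tcp_rot: [0.984, 0.179, -0.0, -0.0]
contact_force: [0.8, -1.0, -0.1]
opening: 0.996
finger_force: 0.0
```

Emit:
{"api": "drive_tool", "payload": {"moves": [[[0, 0, -0.18], [0, 0, 0], 0.085], [[0, 0, -0.18], [0, 0, 0], 0.085], [[0, 0, -0.18], [0, 0, 0], 0.085], [[0, 0, -0.18], [0, 0, 0], 0.085], [[0, 0, -0.18], [0, 0, 0], 0.085]]}}

```text
time: 1.98
eef_pos: [0.4852, -0.1345, 0.1998]
tcp_rot: [0.806, 0.592, -0.0, -0.0]
contact_force: [0.8, 0.2, 0.2]
opening: 0.996
finger_force: 0.0
```

Emit:
{"api": "drive_tool", "payload": {"moves": [[[0, 0, -0.18], [0, 0, 0], 0.085], [[0, 0, -0.18], [0, 0, 0], 0.085], [[0, 0, -0.18], [0, 0, 0], 0.085], [[0, 0, -0.18], [0, 0, 0], 0.085], [[0, 0, -0.18], [0, 0, 0], 0.085]]}}

```text
time: 2.6
eef_pos: [0.4852, -0.1345, 0.1998]
tcp_rot: [0.469, 0.883, -0.0, -0.001]
contact_force: [-0.6, -0.2, 0.4]
opening: 0.993
finger_force: 0.0
```

Emit:
{"api": "drive_tool", "payload": {"moves": [[[0, 0, -0.18], [0, 0, 0], 0.085], [[0, 0, -0.18], [0, 0, 0], 0.085], [[0, 0, -0.04], [0, 0, 0], 0.085], [[0, 0, 0], [0, 0, 0], 0.085]]}}

```text
time: 3.1
eef_pos: [0.4852, -0.1345, 0.1999]
tcp_rot: [0.287, 0.958, 0.0, -0.0]
contact_force: [0.4, -0.3, -0.3]
opening: 0.994
finger_force: 0.0
```

```bash
cat >> h.py <<'E'
def st():
    s=ctrl.get_state(); Rm=R.from_quat(s['tcp_rot']).as_matrix()
    print('t',round(s['time'],2),'p',s['eef_pos'].round(4),'x',Rm[:,0].round(3),'y',Rm[:,1].round(3),'z',Rm[:,2].round(3),'q',s['qpos'].round(2),'F',s['contact_force'].round(1),'op',round(s['opening'],3),'ff',round(s['finger_force'],1)); return s,Rm
E
python3 -c "
from h import *
c=snap('wrist','w1.png');s,Rm=st()
for X in[(.485,-.135,.086),(.5725,-.192,.03)]:print(proj(c,X))
i=cv2.imread('pics/w1.png');cv2.imwrite('pics/w1b.png',cv2.convertScaleAbs(i,alpha=1.5))"
```

```text
t 3.15 p [ 0.4853 -0.1345  0.2   ] x [-0.835  0.55   0.001] y [ 0.55   0.835 -0.   ] z [-0.001  0.    -1.   ] q [-0.47 -0.05  2.04  0.    1.15 -1.46] F [-0.2  0.5  0.2] op 0.998 ff 0.0
[276.62121741 211.93064933]
[277.52837817 296.04423327]
```

View pics/w1b.png

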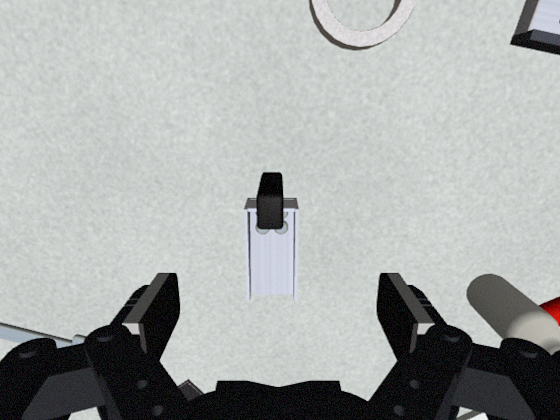

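The wrist view shows the grip top centred at about (270.5,209) and the lip centre at (272,297). Both are about 5 px left of where I predicted them.

```bash
python3 -c "
from h import *
c=np.load('pics/w1.png.npz')
g=ray(c,270.5,209,.086);l=ray(c,272,297,.03);print(g,l,l-g,np.linalg.norm((l-g)[:2]),np.degrees(np.arctan2(*(l-g)[1::-1])))
for r in((258,228),(283,228),(258,190),(283,190)):print(ray(c,*r,.086))
print(ray(c,250,297,.03),ray(c,294,297,.03))
s,Rm=st();print('tool delta',Rm.T@(g-s['eef_pos']))"
```

```text
[ 0.48066778 -0.1374914   0.086     ] [ 0.5704094  -0.19710904  0.03      ] [ 0.08974162 -0.05961764 -0.056     ] 0.1077395986168764 -33.59709940212003
[ 0.48784593 -0.15345718  0.086     ]
[ 0.49806412 -0.13795439  0.086     ]
[ 0.46386705 -0.13704427  0.086     ]
[ 0.47373567 -0.12207286  0.086     ]
[ 0.55854933 -0.21510536  0.03      ] [ 0.58226902 -0.17911341  0.03      ]
t 3.15 p [ 0.4853 -0.1345  0.2   ] x [-0.835  0.55   0.001] y [ 0.55   0.835 -0.   ] z [-0.001  0.    -1.   ] q [-0.47 -0.05  2.04  0.    1.15 -1.46] F [-0.2  0.5  0.2] op 0.998 ff 0.0
tool delta [ 0.0021505  -0.00499554  0.11396175]
```

Emit:
{"api": "drive_tool", "payload": {"moves": [[[0, 0, 0], [0, -0.0045, 0.03], 0.06], [[0, 0, 0], [0, 0, 0.04], 0.06], [[0, 0, 0], [0, 0, 0.04], 0.06], [[0, 0, 0], [0, 0, 0.026], 0.06], [[0, 0, 0], [0, 0, 0], 0.06]]}}

```text
time: 3.78
eef_pos: [0.4812, -0.1375, 0.062]
tcp_rot: [0.287, 0.958, 0.001, -0.003]
contact_force: [0.2, 0.6, -0.4]
opening: 0.706
finger_force: 0.0
```

Emit:
{"api": "drive_tool", "payload": {"moves": [[[0, 0, 0], [0, 0, 0], 0.03], [[0, 0, 0], [0, 0, 0], 0.01], [[0, 0, 0], [0, 0, 0], 0.005], [[0, 0, 0], [0, 0, 0], 0.005], [[0, 0, 0], [0, 0, 0], 0.005]], "grip_force": 70}}

```text
time: 4.4
eef_pos: [0.4841, -0.139, 0.066]
tcp_rot: [0.287, 0.958, -0.0, 0.001]
contact_force: [-2.0, 0.4, 5.4]
opening: 0.224
finger_force: 68.6
```

Emit:
{"api": "drive_tool", "payload": {"moves": [[[0, 0, 0], [0, 0, 0], 0.005], [[0, 0, 0], [0, 0, 0], 0.005], [[0, 0, 0], [0, 0, -0.005], 0.005], [[0, 0, 0], [0, 0, -0.02], 0.005], [[0, 0, 0], [0, 0, -0.02], 0.005]]}}

```text
time: 5.03
eef_pos: [0.4822, -0.1379, 0.109]
tcp_rot: [0.287, 0.958, 0.0, -0.001]
contact_force: [-0.1, -0.3, -2.4]
opening: 0.222
finger_force: 68.3
```

```bash
python3 -c "
from h import *
c=snap('wrist','w2.png');s,Rm=st()"
```

```text
t 5.08 p [ 0.4841 -0.1388  0.1121] x [-0.836  0.549 -0.003] y [0.549 0.836 0.   ] z [ 0.003 -0.001 -1.   ] q [-0.48  0.07  2.1   0.    0.97 -1.47] F [1.8 0.4 0.2] op 0.225 ff 68.5
```

View pics/w2.png

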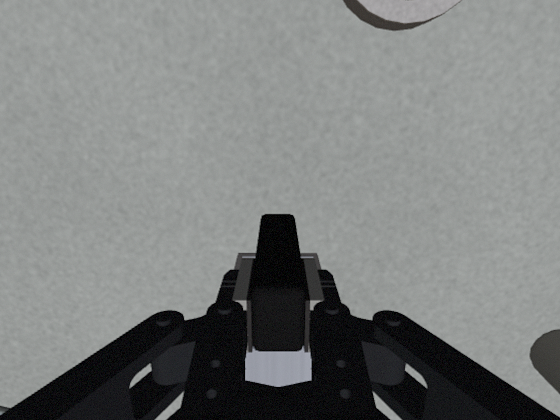

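The scoop is held, centred between the pads (black grip at about (278,320)), and it is clear of the bench. Next I'll raise it and carry it over to the funnel.

Emit:
{"api": "drive_tool", "payload": {"moves": [[[0, 0, 0], [0, 0, -0.025], 0.005], [[0, 0, 0], [0, 0, -0.035], 0.005], [[0, 0, 0], [0, 0, -0.035], 0.005], [[0, 0, 0], [0, 0, -0.035], 0.005], [[0, 0, 0], [0.008, 0.012, -0.027], 0.005]]}}

```text
time: 5.7
eef_pos: [0.4828, -0.1243, 0.2671]
tcp_rot: [0.287, 0.958, -0.0, 0.0]
contact_force: [-0.1, 1.0, -2.1]
opening: 0.226
finger_force: 68.5
```

Emit:
{"api": "drive_tool", "payload": {"moves": [[[0, 0, 0], [0.016, 0.024, 0], 0.005], [[0, 0, 0], [0.016, 0.024, 0], 0.005], [[0, 0, 0], [0.016, 0.024, 0], 0.005], [[0, 0, 0], [0.016, 0.024, 0], 0.005], [[0, 0, 0], [0.016, 0.024, 0], 0.005]]}}

```text
time: 6.32
eef_pos: [0.4814, 0.0213, 0.2652]
tcp_rot: [0.287, 0.958, -0.0, -0.001]
contact_force: [0.5, 0.1, -1.7]
opening: 0.226
finger_force: 68.5
```

Emit:
{"api": "drive_tool", "payload": {"moves": [[[0, 0, 0], [0.016, 0.024, 0], 0.005], [[0, 0, 0], [0.016, 0.024, 0], 0.005], [[0, 0, 0], [0.016, 0.024, 0], 0.005], [[0, 0, 0], [0.016, 0.024, 0], 0.005], [[0, 0, 0], [0.016, 0.024, 0], 0.005]]}}

```text
time: 6.95
eef_pos: [0.4805, 0.1654, 0.2651]
tcp_rot: [0.287, 0.958, -0.0, -0.001]
contact_force: [-0.0, 0.1, -2.0]
opening: 0.227
finger_force: 68.5
```

Emit:
{"api": "drive_tool", "payload": {"moves": [[[0, 0, 0], [0.016, 0.024, 0], 0.005], [[0, 0, 0], [0.016, 0.024, 0], 0.005], [[0, 0, 0], [0.016, 0.024, 0], 0.005], [[0, 0, 0], [0.016, 0.024, 0], 0.005], [[0, 0, -0.06], [0.01, 0.015, 0], 0.005]]}}

```text
time: 7.58
eef_pos: [0.4797, 0.2988, 0.2651]
tcp_rot: [0.256, 0.967, -0.001, -0.001]
contact_force: [0.4, 0.3, -1.3]
opening: 0.23
finger_force: 68.6
```

```bash
python3 -c "
from h import *
c=snap('scene','s3.png');s,Rm=st();snap('wrist','w3.png')
p=s['eef_pos']
lip=p+Rm@np.array([-.103,0,.037]);print('lip',lip,proj(c,lip),proj(c,(.574,.262,.116)))
i=cv2.imread('pics/s3.png')[130:260,290:490];a=cv2.convertScaleAbs(cv2.resize(i,(600,390),interpolation=cv2.INTER_CUBIC),alpha=1.7)
cv2.imwrite('pics/s3c.png',a)"
```

```text
t 7.62 p [0.4797 0.3002 0.2653] x [-0.87   0.493  0.002] y [0.493 0.87  0.   ] z [-0.001  0.001 -1.   ] q [ 0.38  0.03  1.83  0.    1.28 -0.68] F [-1.1  1.5 -2. ] op 0.224 ff 68.6
lip [0.56926141 0.24953655 0.22815278] [387.57719892 187.45424433] [383.17903983 212.13625441]
```

View pics/s3c.png

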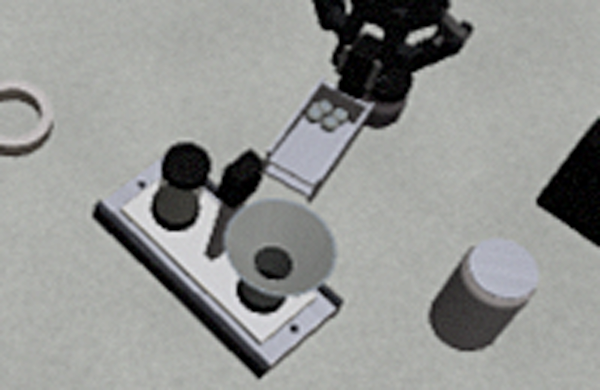

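The lip is at (388,187) in the full image, exactly where the arithmetic put it, and all four balls are at the rear of the trough. I'll move it over the funnel and lower it with a small first tip.

Emit:
{"api": "drive_tool", "payload": {"moves": [[[0, 0, 0], [0.007, 0.006, 0], 0.005], [[0, 0, 0], [0.007, 0.007, 0], 0.005], [[0, 0, 0], [0, 0, 0.02], 0.005], [[0, 0, 0], [0, 0, 0.02], 0.005], [[0, 0, 0], [0, 0, 0.018], 0.005]]}}

```text
time: 8.3
eef_pos: [0.4739, 0.3154, 0.2056]
tcp_rot: [0.258, 0.966, -0.001, -0.001]
contact_force: [-0.5, -0.5, -2.6]
opening: 0.224
finger_force: 68.7
```

Emit:
{"api": "drive_tool", "payload": {"moves": [[[0, 0.05, 0], [-0.0019, 0, -0.0052], 0.005], [[0, 0.05, 0], [-0.0019, 0, -0.0052], 0.005], [[0, 0.05, 0], [-0.0019, 0, -0.0052], 0.005], [[0, 0, 0], [0.003, 0, 0.018], 0.005], [[0, 0, 0], [0, 0, 0], 0.005]]}}

```text
time: 8.93
eef_pos: [0.4731, 0.3151, 0.2024]
tcp_rot: [0.257, 0.963, 0.017, -0.075]
contact_force: [-0.4, -0.7, -1.9]
opening: 0.22
finger_force: 68.6
```

```bash
python3 -c "
from h import *
s,Rm=st()
p=s['eef_pos']
lip=p+Rm@np.array([-.103,0,.037]);print('lip',lip,'front-bottom',p+Rm@np.array([-.104,0,.066]))"
```

```text
t 8.93 p [0.4731 0.3151 0.2024] x [-0.856  0.493  0.153] y [ 0.498  0.867 -0.005] z [-0.135  0.072 -0.988] q [ 0.36  0.14  1.84  0.12  1.26 -0.73] F [-0.4 -0.7 -1.9] op 0.22 ff 68.6
lip [0.55633624 0.26698101 0.15009127] front-bottom [0.55327112 0.26856861 0.12128008]
```

Emit:
{"api": "drive_tool", "payload": {"moves": [[[0, 0.03, 0], [-0.006, 0, -0.004], 0.005], [[0, 0.02, 0], [-0.0008, 0, -0.0021], 0.005], [[0, 0.02, 0], [-0.0008, 0, -0.0021], 0.005], [[0, 0.02, 0], [-0.0008, 0, -0.0021], 0.005], [[0, 0.02, 0], [-0.0008, 0, -0.0021], 0.005]]}}

```text
time: 9.55
eef_pos: [0.4855, 0.3099, 0.2172]
tcp_rot: [0.256, 0.958, 0.034, -0.126]
contact_force: [-0.7, 0.4, -2.0]
opening: 0.228
finger_force: 68.6
```

Emit:
{"api": "drive_tool", "payload": {"moves": [[[0, 0.02, 0], [-0.0008, 0, -0.0021], 0.005], [[0, 0.02, 0], [-0.0008, 0, -0.0021], 0.005], [[0, 0.02, 0], [-0.0008, 0, -0.0021], 0.005], [[0, 0.02, 0], [-0.0008, 0, -0.0021], 0.005], [[0, 0.02, 0], [-0.0008, 0, -0.0021], 0.005]]}}

```text
time: 10.18
eef_pos: [0.4914, 0.3065, 0.2258]
tcp_rot: [0.254, 0.95, 0.046, -0.174]
contact_force: [-0.2, 0.3, -1.8]
opening: 0.224
finger_force: 68.6
```

Emit:
{"api": "drive_tool", "payload": {"moves": [[[0, 0.03, 0], [-0.0011, 0, -0.0031], 0.005], [[0, 0.03, 0], [-0.0011, 0, -0.0031], 0.005], [[0, 0.04, 0], [-0.0015, 0, -0.0041], 0.005], [[0, 0.04, 0], [-0.0015, 0, -0.0041], 0.005], [[0, 0.04, 0], [-0.0015, 0, -0.0041], 0.005]]}}

```text
time: 10.8
eef_pos: [0.5037, 0.2995, 0.24]
tcp_rot: [0.249, 0.931, 0.069, -0.259]
contact_force: [-0.4, -0.2, -1.0]
opening: 0.222
finger_force: 68.7
```

Emit:
{"api": "drive_tool", "payload": {"moves": [[[0, 0.04, 0], [-0.0015, 0, -0.0041], 0.005], [[0, 0.04, 0], [-0.0015, 0, -0.0041], 0.005], [[0, 0.04, 0], [-0.0015, 0, -0.0041], 0.005], [[0, 0.04, 0], [-0.0015, 0, -0.0041], 0.005], [[0, 0.04, 0], [-0.0015, 0, -0.0041], 0.005]]}}

```text
time: 11.42
eef_pos: [0.5191, 0.2906, 0.2521]
tcp_rot: [0.24, 0.9, 0.094, -0.351]
contact_force: [0.6, -0.4, -1.8]
opening: 0.226
finger_force: 68.7
```

```bash
python3 -c "
from h import *
s,Rm=st()
p=s['eef_pos']
lip=p+Rm@np.array([-.103,0,.037]);print('lip',lip,'fb',p+Rm@np.array([-.104,0,.066]))
snap('scene','s4.png')
i=cv2.imread('pics/s4.png')[130:260,290:490];a=cv2.convertScaleAbs(cv2.resize(i,(600,390),interpolation=cv2.INTER_CUBIC),alpha=1.7)
cv2.imwrite('pics/s4c.png',a)"
```

```text
t 11.43 p [0.5191 0.2906 0.2521] x [-0.639  0.367  0.676] y [0.498 0.867 0.   ] z [-0.586  0.337 -0.737] q [ 0.17  0.36  1.59  0.45  1.78 -0.92] F [ 0.6 -0.4 -1.8] op 0.226 ff 68.7
lip [0.56321206 0.2652433  0.15520638] fb [0.54685217 0.27465143 0.13316457]
```

View pics/s4c.png

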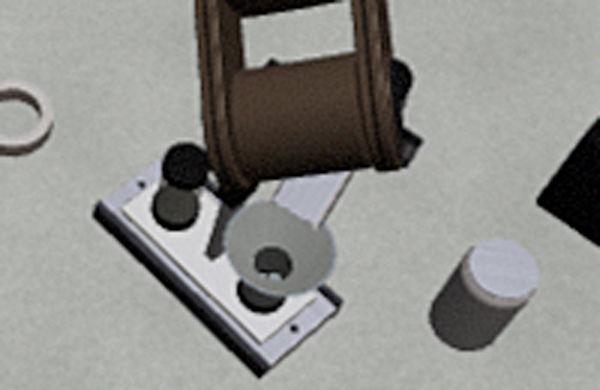

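The scoop is tipped with its lip over the funnel, and something bright shows in the bore at crop (270,275). I'll tip a little further, dwell, and check.

Emit:
{"api": "drive_tool", "payload": {"moves": [[[0, 0.04, 0], [-0.0015, 0, -0.0041], 0.005], [[0, 0.04, 0], [-0.0015, 0, -0.0041], 0.005], [[0, 0.04, 0], [-0.0015, 0, -0.0041], 0.005], [[0, 0, 0], [0, 0, 0], 0.005], [[0, 0, 0], [0, 0, 0], 0.005]]}}

```text
time: 12.1
eef_pos: [0.5291, 0.2848, 0.2575]
tcp_rot: [0.234, 0.878, 0.108, -0.403]
contact_force: [0.5, 0.1, -1.8]
opening: 0.225
finger_force: 68.8
```

Emit:
{"api": "drive_tool", "payload": {"moves": [[[0, 0, 0], [0, 0, 0], 0.005], [[0, 0, 0], [0, 0, 0], 0.005], [[0, 0, 0], [0, 0, 0], 0.005], [[0, 0, 0], [0, 0, 0], 0.005], [[0, 0, 0], [0, 0, 0], 0.005]]}}

```text
time: 12.72
eef_pos: [0.5291, 0.2848, 0.2576]
tcp_rot: [0.234, 0.878, 0.108, -0.403]
contact_force: [-0.3, 0.0, -2.1]
opening: 0.224
finger_force: 68.8
```

```bash
python3 -c "
from h import *
st()
snap('scene','s5.png');snap('wrist','w5.png')
i=cv2.imread('pics/s5.png')[185:245,360:410];a=cv2.convertScaleAbs(cv2.resize(i,(500,600),interpolation=cv2.INTER_CUBIC),alpha=2)
w=cv2.convertScaleAbs(cv2.imread('pics/w5.png')[180:420],alpha=1.5);w=cv2.resize(w,(300,130))
o=np.zeros((600,800,3),np.uint8);o[:,:500]=a;o[:130,500:]=w;w=cv2.resize(cv2.imread('pics/w5.png'),(300,225));o[200:425,500:]=cv2.convertScaleAbs(w,alpha=2)
cv2.imwrite('pics/s5c.png',o)"
```

```text
t 12.72 p [0.5291 0.2848 0.2576] x [-0.566  0.325  0.758] y [ 0.498  0.867 -0.   ] z [-0.657  0.378 -0.652] q [ 0.14  0.42  1.54  0.51  1.88 -0.93] F [-0.3  0.  -2.1] op 0.224 ff 68.8
```

View pics/s5c.png

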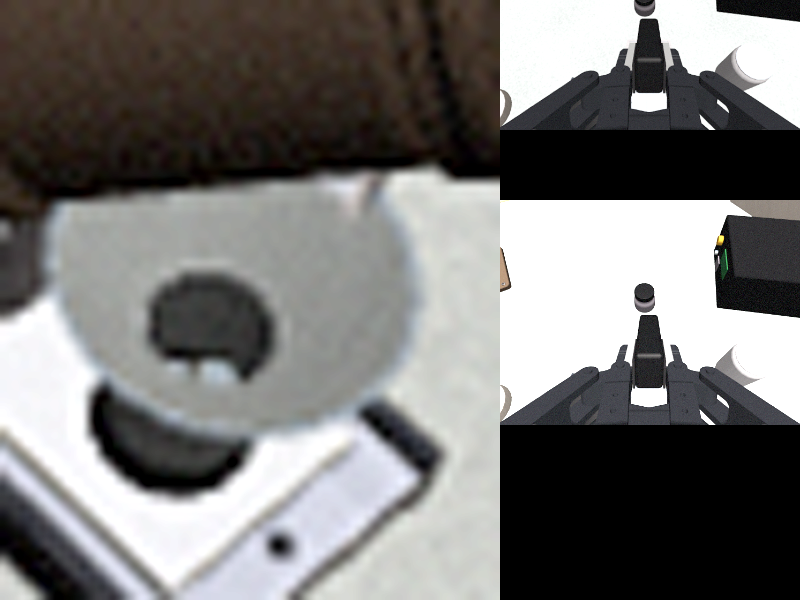

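Two balls show at the lower edge of the bore, deep in the tube, and none are on the visible part of the funnel. I'll lift straight up, level the scoop and check that it is empty.

Emit:
{"api": "drive_tool", "payload": {"moves": [[[0, 0, 0], [0, 0, 0], 0.005], [[0, 0, 0], [0.019, 0, -0.0165], 0.005], [[0, 0, 0], [0.019, 0, -0.0165], 0.005], [[0, -0.1, 0], [0, 0, 0], 0.005], [[0, -0.15, 0], [0, 0, 0], 0.005]]}}

```text
time: 13.45
eef_pos: [0.5303, 0.2843, 0.3103]
tcp_rot: [0.246, 0.922, 0.078, -0.287]
contact_force: [-0.2, 0.4, -2.0]
opening: 0.224
finger_force: 68.7
```

Emit:
{"api": "drive_tool", "payload": {"moves": [[[0, -0.15, 0], [0, 0, 0], 0.005], [[0, -0.15, 0], [0, 0, 0], 0.005], [[0, -0.15, 0], [0, 0, 0], 0.005], [[0, -0.16, 0], [0, 0, 0], 0.005], [[0, 0, 0], [0, 0, 0], 0.005]]}}

```text
time: 14.08
eef_pos: [0.528, 0.2861, 0.3113]
tcp_rot: [0.257, 0.966, 0.002, 0.0]
contact_force: [0.2, 0.2, -1.5]
opening: 0.228
finger_force: 68.8
```

```bash
python3 -c "
from h import *
s,Rm=st();p=s['eef_pos']
print(Rm.T@(np.array([.484,-.139,p[2]])-p))
snap('scene','s6.png')
i=cv2.imread('pics/s6.png')[130:250,330:450];cv2.imwrite('pics/s6c.png',cv2.convertScaleAbs(cv2.resize(i,(600,600),interpolation=cv2.INTER_CUBIC),alpha=1.8))"
```

```text
t 14.07 p [0.528  0.2861 0.3113] x [-0.868  0.497 -0.   ] y [0.497 0.868 0.003] z [ 0.002  0.003 -1.   ] q [ 0.33  0.08  1.7   0.    1.36 -0.72] F [ 0.2  0.2 -1.5] op 0.228 ff 68.8
[-0.17302984 -0.39079871 -0.00130164]
```

View pics/s6c.png

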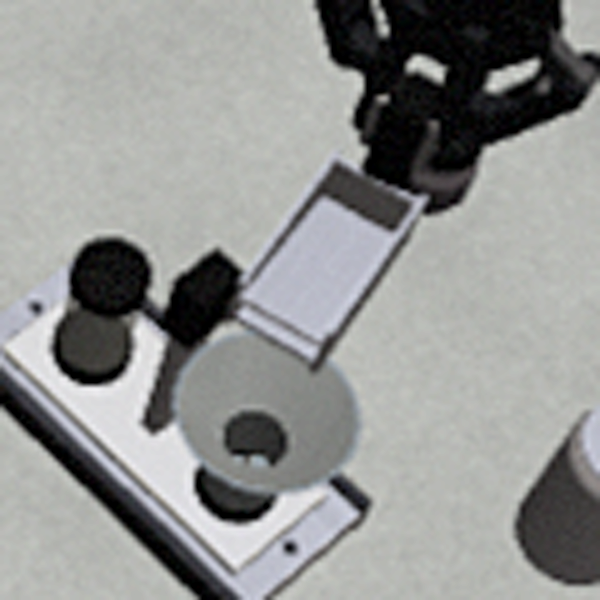

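The scoop is empty. I'll carry it back to its original spot.

Emit:
{"api": "drive_tool", "payload": {"moves": [[[0, 0, 0], [-0.0173, -0.039, 0], 0.005], [[0, 0, 0], [-0.0173, -0.039, 0], 0.005], [[0, 0, 0], [-0.0173, -0.039, 0], 0.005], [[0, 0, 0], [-0.0173, -0.039, 0], 0.005], [[0, 0, 0], [-0.0173, -0.039, 0], 0.005]]}}

```text
time: 14.75
eef_pos: [0.5073, 0.0706, 0.3086]
tcp_rot: [0.259, 0.966, 0.001, -0.001]
contact_force: [0.8, 0.2, -1.9]
opening: 0.221
finger_force: 68.8
```

Emit:
{"api": "drive_tool", "payload": {"moves": [[[0, 0, 0], [-0.0173, -0.039, 0], 0.005], [[0, 0, 0], [-0.0173, -0.039, 0], 0.005], [[0, 0, 0], [-0.0173, -0.039, 0], 0.005], [[0, 0, 0], [-0.0173, -0.039, 0], 0.005], [[0, 0, 0], [-0.0173, -0.039, 0], 0.005]]}}

```text
time: 15.38
eef_pos: [0.4847, -0.1418, 0.3087]
tcp_rot: [0.259, 0.966, 0.001, -0.0]
contact_force: [0.8, 0.5, -1.7]
opening: 0.223
finger_force: 68.8
```

Emit:
{"api": "drive_tool", "payload": {"moves": [[[0, 0, 0], [0, 0, 0.04], 0.005], [[0, 0, 0], [0, 0, 0.05], 0.005], [[0, 0, 0], [0, 0, 0.05], 0.005], [[0, 0, 0], [0, 0, 0.05], 0.005], [[0, 0, 0], [0, 0, 0.035], 0.005]]}}

```text
time: 16.0
eef_pos: [0.4841, -0.1401, 0.0809]
tcp_rot: [0.259, 0.966, 0.001, -0.002]
contact_force: [0.1, 0.1, -1.3]
opening: 0.226
finger_force: 69.2
```

Emit:
{"api": "drive_tool", "payload": {"moves": [[[0, 0, 0], [0, 0, 0.008], 0.005], [[0, 0, 0], [0, 0, 0.004], 0.005], [[0, 0, 0], [0, 0, 0], 0.005]]}}

```text
time: 16.38
eef_pos: [0.4861, -0.1404, 0.0726]
tcp_rot: [0.258, 0.966, -0.0, 0.001]
contact_force: [-0.0, 0.6, -1.3]
opening: 0.227
finger_force: 69.1
```

```bash
python3 -c "
from h import *
st()"
```

```text
t 16.38 p [ 0.4861 -0.1404  0.0726] x [-0.867  0.499 -0.003] y [0.499 0.867 0.   ] z [ 0.002 -0.001 -1.   ] q [-0.48  0.14  2.11  0.    0.89 -1.53] F [-0.   0.6 -1.3] op 0.227 ff 69.1
```

Emit:
{"api": "drive_tool", "payload": {"moves": [[[0, 0, 0], [0, 0, 0.003], 0.005], [[0, 0, 0], [0, 0, 0.002], 0.005], [[0, 0, 0], [0, 0, 0.001], 0.005], [[0, 0, 0], [0, 0, 0], 0.005]]}}

```text
time: 16.88
eef_pos: [0.4854, -0.1398, 0.0661]
tcp_rot: [0.258, 0.966, -0.0, 0.0]
contact_force: [-2.6, 0.6, 5.5]
opening: 0.222
finger_force: 69.9
```

Emit:
{"api": "drive_tool", "payload": {"moves": [[[0, 0, 0], [0, 0, 0.001], 0.005], [[0, 0, 0], [0, 0, 0], 0.005]]}}

```text
time: 17.12
eef_pos: [0.4855, -0.1399, 0.066]
tcp_rot: [0.258, 0.966, -0.0, 0.0]
contact_force: [-6.7, 2.2, 10.4]
opening: 0.222
finger_force: 71.0
```

It is down on the bench, so I'll release and retreat.

Emit:
{"api": "drive_tool", "payload": {"moves": [[[0, 0, 0], [0, 0, 0], 0.025], [[0, 0, 0], [0, 0, 0], 0.035], [[0, 0, 0], [0, 0, 0], 0.05], [[0, 0, 0], [0, 0, 0], 0.06], [[0, 0, 0], [0, 0, 0], 0.06]]}}

```text
time: 17.75
eef_pos: [0.4848, -0.1396, 0.0637]
tcp_rot: [0.258, 0.966, 0.0, -0.0]
contact_force: [0.0, -0.2, -0.1]
opening: 0.699
finger_force: 0.0
```

Emit:
{"api": "drive_tool", "payload": {"moves": [[[0, 0, 0], [0, 0, -0.02], 0.06], [[0, 0, 0], [0, 0, -0.05], 0.06], [[0, 0, 0], [0, 0, -0.05], 0.06], [[0, 0, 0], [0, 0, -0.05], 0.06], [[0, 0, 0], [0, 0, -0.05], 0.06]]}}

```text
time: 18.38
eef_pos: [0.4846, -0.1395, 0.2855]
tcp_rot: [0.258, 0.966, -0.0, 0.0]
contact_force: [1.6, 0.3, 0.0]
opening: 0.707
finger_force: 0.0
```

```bash
python3 -c "
from h import *
s,Rm=st();p=s['eef_pos']
print(Rm.T@(np.array([.534,.2215,p[2]])-p))
c=snap('wrist','w7.png')
i=cv2.resize(cv2.imread('pics/w7.png'),(373,280));b=cv2.convertScaleAbs(cv2.imread('pics/w3.png'),alpha=1.6)
cv2.imwrite('pics/w7c.png',cv2.hconcat([i,cv2.resize(b,(373,280))]))"
```

```text
t 18.38 p [ 0.4846 -0.1395  0.2855] x [-0.867  0.498 -0.   ] y [ 0.498  0.867 -0.   ] z [ 0. -0. -1.] q [-0.48 -0.13  1.95 -0.    1.32 -1.53] F [1.6 0.3 0. ] op 0.707 ff 0.0
[ 1.37143980e-01  3.37590849e-01 -2.56506128e-05]
```

View pics/w7c.png

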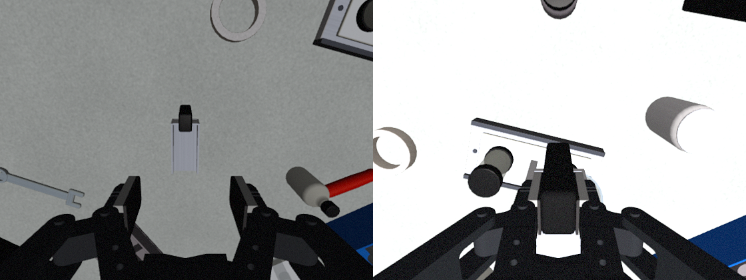

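The scoop stands upright and released at about (185,125) in the left half. I'll go over the handle and align, using numeric checks only from here because all ten views are used.

Emit:
{"api": "drive_tool", "payload": {"moves": [[[0, 0, 0], [0.017, 0.042, 0], 0.085], [[0, 0, 0], [0.017, 0.042, 0], 0.085], [[0, 0, 0], [0.017, 0.042, 0], 0.085], [[0, 0, 0], [0.017, 0.042, 0], 0.085], [[0, 0, 0], [0.017, 0.042, 0], 0.085]]}}

```text
time: 19.05
eef_pos: [0.5159, 0.0863, 0.2837]
tcp_rot: [0.258, 0.966, 0.0, 0.0]
contact_force: [0.7, -0.1, 0.1]
opening: 0.993
finger_force: 0.0
```

Emit:
{"api": "drive_tool", "payload": {"moves": [[[0, 0, 0], [0.017, 0.042, 0], 0.085], [[0, 0, 0], [0.017, 0.042, 0], 0.085], [[0, 0, 0.11], [0.018, 0.044, 0], 0.085], [[0, 0, 0.12], [0, 0, 0], 0.085], [[0, 0, 0], [0, 0, 0], 0.085]]}}

```text
time: 19.68
eef_pos: [0.5344, 0.2222, 0.2833]
tcp_rot: [0.366, 0.931, -0.0, -0.0]
contact_force: [0.8, -0.7, 0.6]
opening: 0.997
finger_force: 0.0
```

```bash
python3 -c "
from h import *
s,Rm=st();p=s['eef_pos']
c=snap('wrist','w8.png');g=cv2.cvtColor(c['image'],cv2.COLOR_RGB2GRAY)
for n,X in(('handle',(.534,.2215,.179)),('funnel',(.574,.262,.116)),('cap',(.4955,.178,.116))):print(n,proj(c,X))
n,l,stt,ce=cv2.connectedComponentsWithStats((g<45).astype('uint8'))
for k in range(1,n):
    if stt[k,4]>300:print(stt[k],ce[k])
for r in range(100,420,10):print(r,''.join('#' if v<30 else '+' if v<60 else '-' if v<110 else '.' for v in g[r,100:460:4]))
"
```

```text
t 19.68 p [0.5344 0.2222 0.2833] x [-0.732  0.681  0.   ] y [ 0.681  0.732 -0.001] z [-0.001 -0.    -1.   ] q [ 0.22  0.05  1.78 -0.    1.31 -0.6 ] F [ 0.8 -0.7  0.6] op 0.997 ff 0.0
handle [276.26294455 216.25957246]
funnel [341.20230852 195.34425187]
cap [210.79139057 195.09132208]
[ 178  152  112   84 3884] [238.4415551  196.28836251]
[    0   235   560   185 44781] [303.07594739 365.78446216]
[276 337  65  47 599] [305.9966611  357.12186978]
100 ..........................................................................................
110 ..........................................................................................
120 ..........................................................................................
130 ..................................-----------++++++++++++++++++++++++++...................
140 ..........................................................................................
150 .......................................................-.-.-..-..-.--.....................
160 ...........................+------+-........................------.----.....
[... 1689 characters left out ...]
..##.-...........+#####+########+++
350 ###########+####....................................+#++++--#.............####+###########
360 ###############.................-------.........+##+++--+.............-###################
370 #################..............-------+......##++-+++-.............#######################
380 ###################...........-+++++++-......++++-...-------...-##########################
390 ####################+........###########################################################++
400 ######################.#################################################################++
410 ##+###########++##########################################################++##############
```

The block spans columns 260–291 with its top face centred at about (276,214). That is within 2 mm of the prediction, so I'll descend and grip.

Emit:
{"api": "drive_tool", "payload": {"moves": [[[0, 0, 0], [0, 0, 0.04], 0.06], [[0, 0, 0], [0, 0, 0.04], 0.06], [[0, 0, 0], [0, 0, 0.03], 0.06], [[0, 0, 0], [0, 0, 0.019], 0.06], [[0, 0, 0], [0, 0, 0], 0.06]]}}

```text
time: 20.35
eef_pos: [0.5338, 0.221, 0.1535]
tcp_rot: [0.367, 0.93, -0.001, -0.001]
contact_force: [-0.6, 0.1, -0.4]
opening: 0.699
finger_force: 0.0
```

Emit:
{"api": "drive_tool", "payload": {"moves": [[[0, 0, 0], [0, 0, 0], 0.035], [[0, 0, 0], [0, 0, 0], 0.015], [[0, 0, 0], [0, 0, 0], 0.005], [[0, 0, 0], [0, 0, 0], 0.005], [[0, 0, 0], [0, 0, 0], 0.005]], "grip_force": 100}}

```text
time: 20.98
eef_pos: [0.5357, 0.2216, 0.1569]
tcp_rot: [0.367, 0.93, 0.001, 0.001]
contact_force: [-0.4, -1.2, 5.6]
opening: 0.245
finger_force: 98.8
```

Emit:
{"api": "drive_tool", "payload": {"moves": [[[0, 0, 0], [0, 0, 0], 0.005], [[0, 0, 0], [0, 0, 0], 0.005], [[0, 0, 0], [0, 0, -0.003], 0.005], [[0, 0, 0], [0, 0, -0.005], 0.005], [[0, 0, 0], [0, 0, -0.005], 0.005]]}}

```text
time: 21.6
eef_pos: [0.5338, 0.2216, 0.167]
tcp_rot: [0.367, 0.93, -0.001, -0.001]
contact_force: [0.7, -0.7, -4.3]
opening: 0.246
finger_force: 98.0
```

```bash
python3 -c "
from h import *
s,Rm=st();print(s['wrist_torque'])"
```

```text
t 21.6 p [0.5338 0.2216 0.167 ] x [-0.73   0.683  0.001] y [ 0.683  0.73  -0.002] z [-0.002 -0.    -1.   ] q [ 0.22  0.16  1.89  0.    1.1  -0.6 ] F [ 0.7 -0.7 -4.3] op 0.246 ff 98.0
[-0.00473161 -0.02624116 -0.02071772]
```

Emit:
{"api": "drive_tool", "payload": {"moves": [[[0, 0, 0], [0, 0, -0.008], 0.005], [[0, 0, 0], [0, 0, -0.012], 0.005], [[0, 0, 0], [0, 0, -0.014], 0.005], [[0, 0, 0], [0, 0, -0.014], 0.005], [[0, 0, 0], [0, 0, -0.008], 0.005]]}}

```text
time: 22.22
eef_pos: [0.5352, 0.2218, 0.2258]
tcp_rot: [0.367, 0.93, 0.001, 0.001]
contact_force: [0.7, 0.1, -3.9]
opening: 0.245
finger_force: 98.0
```

Emit:
{"api": "drive_tool", "payload": {"moves": [[[0, 0, 0], [0, 0, -0.005], 0.005], [[0, 0, 0], [0, 0, 0], 0.005], [[0, 0, 0], [0, 0, 0], 0.005], [[0, 0, 0], [0, 0, 0], 0.005], [[0, 0, 0], [0, 0, 0], 0.005]]}}

```text
time: 22.85
eef_pos: [0.5344, 0.2216, 0.2285]
tcp_rot: [0.367, 0.93, -0.0, -0.0]
contact_force: [-1.5, 0.0, -4.8]
opening: 0.246
finger_force: 98.0
```

```bash
python3 -c "
from h import *
s,Rm=st();print(s['wrist_torque'],abs(s['dq']).max())
c=snap('scene','s9.png');im=c['image'][150:270,310:420]
a=np.load('pics/s0.png.npz')['image'][150:270,310:420]
# white base corners / cap & rim shift
for n,X in(('rim0',(.574,.262,.116)),('rim1',(.574,.262,.178)),('cap1',(.4955,.178,.178))):print(n,proj(c,X))
g=cv2.cvtColor(c['image'],cv2.COLOR_RGB2GRAY)
for r in range(150,262,3):print(r,''.join('#' if v<30 else '+' if v<60 else '-' if v<100 else '.' if v<150 else ' ' for v in g[r,310:425]))
"
```

```text
t 22.85 p [0.5344 0.2216 0.2285] x [-0.73   0.683  0.   ] y [ 0.683  0.73  -0.001] z [-0.001 -0.    -1.   ] q [ 0.22  0.09  1.84  0.    1.21 -0.6 ] F [-1.5  0.  -4.8] op 0.246 ff 98.0
[ 0.0104032  -0.06734596  0.02307726] 0.004709138496503922
rim0 [383.17903983 212.13625441]
rim1 [388.29696822 200.17864208]
cap1 [355.2881413  171.57943051]
150 .........................................-..-....-+#########################################+-.........-+########+-
153 ..................................................-+####--#################################-.........-#############
156 ...................................................-#####################################+-.........+##############
159 .......-............................................+####################################+-......-+#+##############
162 ....-........................................---......---##############################+#-......-+#+++#############
165 .......................................-+###########+-...-########++###################+++-.....-#####+++++++++++++
168 ......-...........................
[... 3101 characters left out ...]
........................................-######++-...........-+-....................................
249 ............-.............................................-+#######+-...-+-........................................
252 ..-..........................................................-+#######+-.......................................-...
255 .............................-..................................-+#-...............................................
258 .......................................-.........................................................-.........-.......
261 -..................................................-..................................-......................-.----
```

The rim at about (388,200) and the cap at (356,171) match the projection of a level carrier raised about 65–70 mm. The arm is still, so I'll hand in.

```bash
python3 -c "
from plant import ctrl
print(ctrl.sign_off())"
```

```text
the job is handed in; nothing more can be done
None
```

The job is handed in (the hand-in gave no verdict): the balls were poured into the funnel (scoop seen empty, two of the four seen in the tube), the scoop stands released on the bench, and the carrier is held level and still about 7 cm above its plate.

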